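Set out the portioning and dating station

ROBOT

A 6-joint arm with a two-finger parallel gripper is mounted at the origin on a cart in front of the work surface, level with it; the furniture and walls round the work are solid. World frame = base frame: x ahead of the robot, y to its left, z up, the work surface at z = 0. Lengths are in m, angles in rad, forces in N, time in s.
With the tool pointing down it reaches from about 0.275 to 0.775 m from the base axis. Payload 14.6 kg.
Tool frame: the origin (TCP) lies between the finger pads; the fingertips stand finger_overhang ahead of it and the grasp point (between the pads) lies 3 mm ahead of it (finger_overhang is the distance from the TCP to the fingertips, in m); z points along the fingers, y is the line along which they close (so a half turn about z gives the same grasp; the last joint's range is limited). The gripper opens to 85 mm and grips with 20 to 120 N. Pads are 22 mm wide; open, the fingers measure 114 mm over their backs; the gripper's body (76 mm by 85 mm) begins 54 mm behind the grasp point. The pads swing forward as they close: fully open they stand 13 mm farther back than shut.
Start: joints at [1.186, 0.263, -0.048, 1.259, 0, 1.415], TCP at [0.12, 0.511, 0.253] pointing down, gripper open.
Joint ranges: [-2.65, 2.65], [-0.89, 1.7], [-1.18, 1.37], [-2.13, 2.11], [-1.35, 1.29], [-3.14, 3.14]. Speed limits (rad/s): [1.89, 1.89, 2.57, 2.79, 3.14, 3.14].

INTERFACE

Orientations are given as a unit quaternion [w, x, y, z].
In Python, from bench import state, capture, sign_off, boxes_of, outline_of, finger_overhang gives the robot as it stands.
- The arm moves only by the tool servo_tool, never from a script. Its argument "steps" is a list of rows, each a list of 7 numbers: the turn, a rotation vector about the tool's x, y, z in rad, then the shift along the tool's x, y, z in m, then the finger opening in m, from 0 to 0.0854. In form: [[rx, ry, rz, dx, dy, dz, grip], ...]. A call has 1 to 10 rows; each row is the pose to reach, as a shift and turn from the pose commanded when the call began, along the tool's axes at that moment; what a row does not reach only later rows make up. A row lasts 1/8 s, in which the tool goes at most 62.5 mm and 10.7 degrees, less where a joint would pass 70% of its speed; a pose out of reach is approached as far as the arm can. A call with a gripper value outside its range is refused whole. The fingers move at their own pace and stop on an object; the grip force is fixed at half the most. Time passes only in rows, so rows that repeat a pose let the fingers close. It gives the time, the measured TCP pose, the force, the opening and the grip force at its end, in the units of the state.
- state(): the state, without advancing time (a new reading comes with each control period).
- capture(name): name is "side" or "top"; returns a dict with "pixels" (400x640x3 uint8, blue, green, red), "fovy" (degrees; the focal length in pixels is half the picture's height over the tangent of half this angle, whatever the lens; pixels are square), "cx", "cy" (the principal point, pixels), "D" ([k1, k2, p1, p2, k3] as OpenCV has them; the pictures are not rectified), "extrinsics" (4x4, takes a point from camera to world coordinates). Camera axes: x right, y up, looking along -z (the intrinsics and any distortion apply to the point x, -y, -z); pixel columns grow to the right and rows downward; lengths in m; the calibration is good to about 2 mm. A picture is of the moment at which its call begins. There is no depth.
- sign_off(): hands the job in; it is judged then, once.
Trained networks look in a picture, given as the dict that the camera call returned (one of the last four; its "shot" number tells which), for a name from the list of things; names that differ only in an ending like _2 or _b are one class to them, and where a whole thing is asked for, a point or a joint stands for the part that bears it (a point fixed in the world has none). Each returns a list of dicts, best first, with "confidence" (0 to 1); they miss things now and then, are a little off and sometimes report something else, mostly with a low value. They report only what shows in the picture. A call takes as long as a camera call. They do not tell look-alikes from the thing itself.
- boxes_of(picture, label): "box" ([left, top, width, height] in pixels, round what is visible of it).
- outline_of(picture, label): "mask" (400x640 bool, what is visible of it) and "box" ([left, top, width, height] in pixels, round what is visible of it).
The state is a dict: "clock": time; "joints": joint angles; "dq": joint speeds; "joint_torque": joint torques, N m; "tcp_pos": TCP position; "orientation": TCP orientation; "ft_force": force on the tool from outside, world axes, zero at the start; "torque": the same for the moment, N m; "finger_gap": finger opening in m; "finger_force": force on a finger pad.
Only numpy, scipy, OpenCV 4.12 (cv2) and the standard library are available. Lean on these libraries where they do the work, as an engineer would, in place of code of your own. Each camera call takes 0.05 s, during which the arm holds its last target. There are 200 camera calls.

TASK

Set out the portioning station: turn the lid of the metal tub anticlockwise until its lugs are out from under the hooks, lift it free and lay it flat, grip up, midway between the tub and the red-capped jar; then put all the loose carrot pieces into the tub. Nest all the loose white cups into one upright stack midway between the label roll and the ink pad, and stand the date stamp upright a hand's breadth (about 10 cm between centres) straight in front of the jar, on the robot's side. Leave everything else where it is.

Things in the scene. Friction and masses are not known exactly. Their poses are not given: they have to be found in the camera images.
- tub: open-topped round aluminium tub on a rubber foot, 100 mm across, rim 65 mm above the table, fixed to the table. Origin: centre of its underside; z up. Two steel hooks stand outside the rim on its own +x and -x sides (see point tub_hook). Its yaw varies.
- tub_hook (a point): overhang of the hook on the tub's +x side, 62 mm from the axis; the other is opposite. Hooks: 44 mm wide, out to 70 mm from the axis, overhang 72 to 76 mm high, end stop at the clockwise end. Locked, the lid's x axis is within 0.2 rad of the tub's; turned anticlockwise from above, the lugs are free from 0.55 to 2.4 rad between the two axes; it turns easily.
- lid: lid of the tub: aluminium disc 104 mm across, 5 mm thick, with a plug 87 mm across and 10 mm deep under it (3 mm play in the tub's mouth) and two lugs 16 mm wide reaching out to 62.5 mm on its own +x and -x sides; about 0.16 kg. Origin: centre of the plug's underside, z up: 55 mm above the tub's origin when seated, height 0 when lying on the table. Starts with the lugs under the hooks.
- lid_grip (a point): middle of the black grip bar on the lid, 39 mm above the lid's origin; the bar runs along the lid's x axis, 60 mm long, 14 mm wide, from 15 to 47 mm above the lid's origin
- cup_0: round white tapered cup, 63 mm across at the top 10 mm (a straight lip), 38 mm at the foot, 65 mm high, 0.12 kg, with a solid bottom 24 mm thick. Origin: centre of its underside, z up. Nested in another, it stands with its foot on that cup's inner floor, 24 mm higher, with about 2 mm play all round. Two or three such cups are present.
- cup_1: same as cup_0 (may be absent)
- cup_2: same as cup_0 (may be absent)
- date_stamp: date stamp, 87 mm high, grey and black block (24 x 32 mm, 34 mm high) with a round red handle above it up to 28 mm across, its axis 3 mm to the +x side of the origin. Origin: underside; z up when it stands.
- jar: white jar with a red cap, 72 mm across, 121 mm high, standing about 32 cm from the tub to the robot's left or right. Origin: centre of its underside; its x axis points straight away from the robot's side of the table, y to the left. In front of it means towards its -x.
- label_roll: roll of blank white labels standing on end on the right-hand table, whose top is 4 mm higher (z = 0.004) than the left one; 68 mm across, 40 mm high. Origin: centre of its underside; x points away from the robot's side, y to the left.
- ink_pad: flat black ink pad on the right-hand table, 62 x 92 x 14 mm, about 30 cm nearer to or farther from the robot than the label roll. Origin: centre of its underside; x points away from the robot's side, y to the left.
- marker: felt marker, 131 x 14 x 16 mm, a bystander lying on the table. Origin: middle of its underside.
- thermometer: white probe thermometer, 161 x 30 x 17 mm, a bystander lying on the table. Origin: middle of its underside.
- carrot_0: orange carrot piece lying on a table, 61 mm long along its x axis, 28 mm wide and high, 0.05 kg. Origin: middle of its underside, z up. Two or three are present. They go into the tub, whose mouth is 93 mm across inside and whose floor is 6 mm above its origin.
- carrot_1: same as carrot_0 (may be absent)
- carrot_2: same as carrot_0 (may be absent)
Mind the look-alikes: they are no part of the job. What is shaped like the date_stamp but purple or turquoise is not meant.

How it is judged:
By the outcome, as a careful person would: the job done as asked, in the order asked, and still so for the second after the job is handed in, with the robot touching nothing.
Of cup_0, cup_1, cup_2 only 2 to 3 are there at a start; the rules pass over those that are not, and their reading is None.
Of carrot_0, carrot_1, carrot_2 only 2 to 3 are there at a start; the rules pass over those that are not, and their reading is None.
At some moment in a run one of carrot_0, carrot_1, carrot_2, lid may be knocked a few centimetres aside while the robot is not near it.
It also fails if it takes over 208 s, if anything falls off the work surface, if the arm or the gripper's body presses on something with over 40 N, if the wrist force passes 120 N, or if a joint passes its speed limit or range.

## Working session

There is one attempt and no reset: what is moved stays moved. The work goes in short steps, Python scripts to look and compute and a tool call to move; the robot and the scene stay as the last step left them, time stands still between calls to the robot, and variables do not carry over. Pictures are saved under pics/ and viewed, at most 14 in all, crops included, and the job is handed in when it is done.

Besides the shell and the picture viewer there is one more tool, called after "Request:" as name([rows], argument=value, ...), one row to a line, values as JSON. servo_tool: Moves the arm, as the interface text tells. Its arguments: {"type":"object","properties":{"steps":{"type":"array","items":{"type":"array","items":{"type":"number"}}}},"required":["steps"]}

```bash
ls; mkdir -p pics; cat > h.py <<'E'
import numpy as np, cv2
from bench import *
def K(p):
    f=200/np.tan(np.radians(p["fovy"])/2); return np.array([[f,0,p["cx"]],[0,f,p["cy"]],[0,0,1.]])
def ray(p,uv):
    n=cv2.undistortPoints(np.array([[uv]],float),K(p),np.array(p["D"],float))[0,0]
    E=np.array(p["extrinsics"]); d=E[:3,:3]@np.array([n[0],-n[1],-1]); return E[:3,3],d/np.linalg.norm(d)
def onz(p,uv,z):
    o,d=ray(p,uv); return o+d*(z-o[2])/d[2]
def proj(p,X):
    E=np.array(p["extrinsics"]); c=E[:3,:3].T@(np.array(X,float)-E[:3,3])
    c=np.array([c[0],-c[1],-c[2]]); return cv2.projectPoints(c.reshape(1,1,3),np.zeros(3),np.zeros(3),K(p),np.array(p["D"],float))[0].ravel()
def tri(p1,a,p2,b):
    o1,d1=ray(p1,a);o2,d2=ray(p2,b)
    s=np.linalg.lstsq(np.c_[d1,-d2],o2-o1,rcond=None)[0]
    A=o1+s[0]*d1;B=o2+s[1]*d2; return (A+B)/2,np.linalg.norm(A-B)
E
python3 - <<'E'
from h import *
print(finger_overhang, state())
for n in("side","top"):
    p=capture(n); cv2.imwrite(f"pics/{n}0.png",p["pixels"]); print(n,p["fovy"],p["cx"],p["cy"],p["D"],np.round(p["extrinsics"],3).tolist())
    for l in "tub lid lid_grip cup_0 date_stamp jar label_roll ink_pad marker thermometer carrot_0".split():
        print(l,[(round(b["confidence"],2),np.round(b["box"]).astype(int).tolist()) for b in boxes_of(p,l)])
E
```

```text
pics
0.022 {'clock': 0.0, 'joints': array([ 1.18568004e+00,  2.63508154e-01, -4.89554967e-02,  1.25940173e+00,
       -1.21076492e-05,  1.41548231e+00]), 'dq': array([-0.0009989 ,  0.00118577,  0.00055723,  0.00088159, -0.00108566,
       -0.00176044]), 'joint_torque': array([-8.50643883e-04, -6.37610149e+01,  3.84567904e+01,  1.37333939e-02,
       -2.27697114e-04, -4.33027378e-05]), 'tcp_pos': array([0.11950248, 0.51094812, 0.25282593]), 'orientation': array([-1.36851820e-04,  1.14648459e-01,  9.93405982e-01, -5.16746816e-04]), 'ft_force': array([-0.75634845, -0.62229463, -0.15124866]), 'torque': array([-0.07614064,  0.00985102,  0.02562033]), 'finger_force': 0.0, 'finger_gap': 0.08573954932096821}
side 52.67060231161642 314.89246602469456 201.64770032061344 [-0.01250888  0.          0.          0.          0.        ] [[0.974, 0.08, -0.21, 0.217], [-0.225, 0.354, -0.908, -1.143], [0.002, 0.932, 0.362, 0.553], [0.0, 0.0, 0.0, 1.0]]
tub [(0.69, [287, 168, 36, 27])]
lid [(0.67, [331, 257, 22, 14]), (0.57, [292, 166, 24, 17])]
lid_grip [(0.71, [291, 166, 27, 13])]
cup_0 [(0.81, [295, 
[... 502 characters left out ...]
1333494 [-0.02603945  0.          0.          0.          0.        ] [[-0.051, 0.933, -0.357, -0.058], [-0.999, -0.045, 0.027, 0.114], [0.009, 0.358, 0.934, 1.604], [0.0, 0.0, 0.0, 1.0]]
tub [(0.56, [228, 184, 24, 37])]
lid [(0.81, [226, 190, 22, 27])]
lid_grip []
cup_0 [(0.64, [272, 228, 20, 18]), (0.49, [346, 213, 14, 16])]
date_stamp [(0.59, [349, 183, 13, 15]), (0.49, [319, 160, 9, 11])]
jar [(0.64, [316, 183, 14, 25]), (0.44, [389, 235, 26, 17])]
label_roll [(0.56, [387, 162, 16, 21])]
ink_pad [(0.73, [385, 162, 20, 19]), (0.56, [389, 240, 26, 11])]
marker [(0.48, [417, 177, 29, 11])]
thermometer [(0.59, [200, 209, 4, 9])]
carrot_0 [(0.57, [340, 164, 9, 13]), (0.4, [388, 202, 14, 12])]
```

```bash
python3 - <<'E'
import cv2
a=cv2.imread("pics/side0.png")[160:310,240:440]; cv2.imwrite("pics/s1.png",cv2.resize(a,None,fx=4,fy=4,interpolation=cv2.INTER_CUBIC))
a=cv2.imread("pics/top0.png")[140:270,190:460]; cv2.imwrite("pics/t1.png",cv2.resize(a,(800,385),interpolation=cv2.INTER_CUBIC))
E
```

```text
(no output)
```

View pics/s1.png

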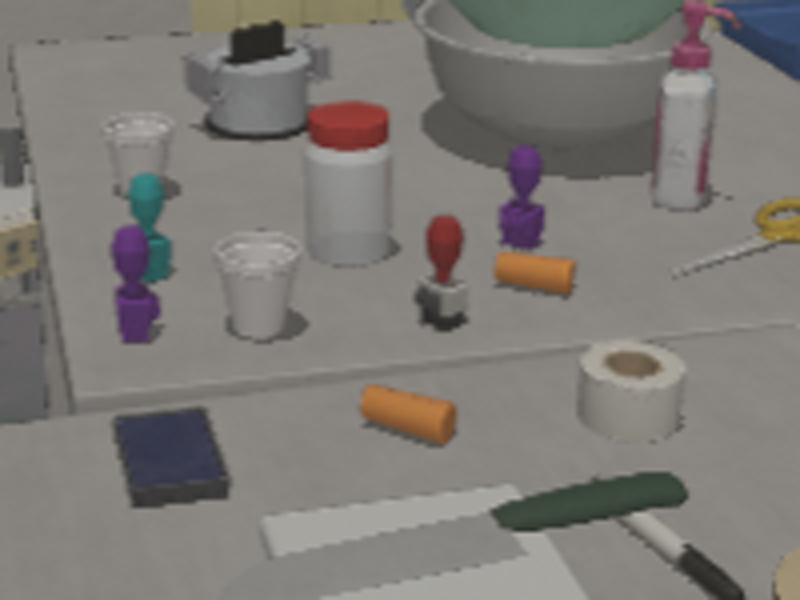

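View pics/t1.png

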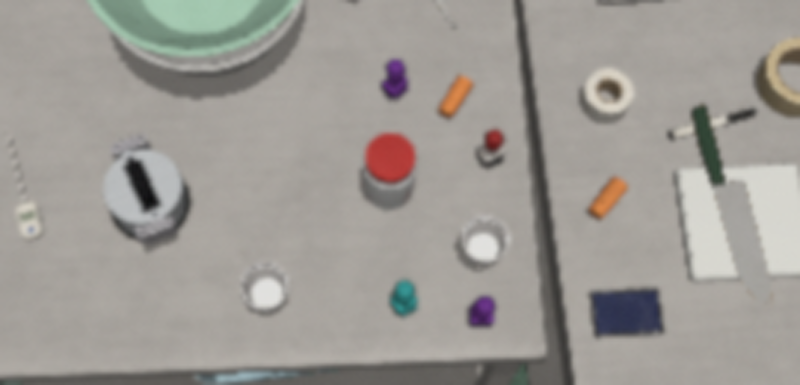

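```bash
cat >> h.py <<'E'
from scipy.optimize import least_squares
def rev(prof,n=24,sx=0.):
    t=np.linspace(0,2*np.pi,n,endpoint=False)
    return np.concatenate([np.c_[r*np.cos(t)+sx,r*np.sin(t),z+0*t] for r,z in prof])
M={"cup_0":rev([(.019,0),(.0315,.055),(.0315,.065)]),"jar":rev([(.036,0),(.036,.121)]),
 "label_roll":rev([(.034,0),(.034,.04)]),"lid_top":rev([(.05,0),(.05,.065)]),
 "ink_pad":np.array([[a*.031,b*.046,c] for a in(-1,1) for b in(-1,1) for c in(0,.014)]),
 "carrot_0":np.array([[a*.0305,.014*np.cos(t),.014+.014*np.sin(t)] for a in(-1,1) for t in np.linspace(0,6.283,16)])}
def hull(p,P): return cv2.convexHull(np.array([proj(p,q) for q in P],np.float32))
def cen(h):
    m=cv2.moments(h); return np.array([m["m10"]/m["m00"],m["m01"]/m["m00"]])
def mcen(m):
    v,u=np.nonzero(m); return np.array([u.mean(),v.mean()])
def place(P,x,y,z,yaw=0):
    c,s=np.cos(yaw),np.sin(yaw); return P@np.array([[c,s,0],[-s,c,0],[0,0,1]])+[x,y,z]
def fit(ps,obs,P,x0,yaw=0):
    f=lambda q:np.concatenate([cen(hull(p,place(P,*q,yaw)))-o for p,o in zip(ps,obs)])
    r=least_squares(f,x0,diff_step=1e-3,x_scale=.01); return r.x,r.fun
def find(p,l,uv,tol=12):
    c=[(np.linalg.norm(mcen(o["mask"])-uv),i) for i,o in enumerate(L(p,l)) if o["mask"].any()]
    c=[x for x in c if x[0]<tol]
    return L(p,l)[min(c)[1]]["mask"] if c else None
_c={}
def L(p,l):
    k=(p["shot"],l)
    if k not in _c:_c[k]=outline_of(p,l)
    return _c[k]
E
cat > m1.py <<'E'
from h import *
s=capture("side");t=capture("top")
S=lambda x,y:np.array([240+x/4,160+y/4]);T=lambda x,y:np.array([190+x*.3375,140+y*.3377])
for n,l,a,b in [("grip",0,S(257,42),T(142,184)),("cupA","cup_0",S(139,155),T(265,290)),("cupB","cup_0",S(258,285),T(482,243)),
 ("stamp",0,S(443,272),T(490,148)),("jar","jar",S(348,182),T(390,168)),("roll","label_roll",S(632,390),T(608,95)),("pad","ink_pad",S(172,455),T(627,312)),
 ("carA","carrot_0",S(535,272),T(457,96)),("carB","carrot_0",S(408,414),T(608,197)),("tub","tub",S(257,95),T(142,190)),("lid","lid",S(257,65),T(142,190)),("date_stamp","date_stamp",S(443,272),T(490,148))]:
    X,e=tri(s,a,t,b); print(n,"tri",X.round(3),round(e,4))
    if not l: continue
    ma,mb=find(s,l,a),find(t,l,b)
    for q,m,u in((s,ma,a),(t,mb,b)): print("   ",None if m is None else (mcen(m).round(1),m.sum(),cv2.boundingRect(m.astype(np.uint8))),u.round(1))
    if l in M and ma is not None and mb is not None:
        yaw=0
        if l=="carrot_0":
            v,u=np.nonzero(mb); w=np.linalg.svd(np.c_[u,v]-mcen(mb))[2][0] if len(u)<3000 else 0
            c=mcen(mb); d=onz(t,c+8*w,.014)-onz(t,c-8*w,.014); yaw=np.arctan2(d[1],d[0])
        r,f=fit([s,t],[ma is not None and mcen(ma),mcen(mb)],M[l],[X[0],X[1],0],yaw); print("   fit",r.round(4),"res",f.round(2),"yaw",round(yaw,2))
E
python3 m1.py
```

```text
grip tri [0.52  0.369 0.085] 0.007
cupA tri [0.381 0.215 0.035] 0.0034
    (array([273.8, 196.2]), np.int64(231), (266, 189, 17, 18)) [274.8 198.8]
    (array([278.5, 236.5]), np.int64(206), (271, 229, 16, 16)) [279.4 237.9]
   fit [0.3788 0.2164 0.0061] res [-0.36  0.13 -0.01 -0.4 ] yaw 0
cupB tri [ 0.432 -0.075  0.035] 0.0027
    (array([303.8, 229.7]), np.int64(444), (294, 218, 21, 27)) [304.5 231.2]
    (array([352.9, 220.9]), np.int64(213), (345, 213, 17, 17)) [352.7 222.1]
   fit [ 0.43   -0.0734  0.0005] res [-0.35  0.13 -0.   -0.49] yaw 0
stamp tri [ 0.567 -0.097  0.04 ] 0.0065
jar tri [0.532 0.043 0.063] 0.0004
    (array([326.3, 206.1]), np.int64(795), (316, 185, 22, 42)) [327.  205.5]
    (array([320.7, 197.2]), np.int64(400), (312, 185, 19, 26)) [321.6 196.7]
   fit [ 0.5304  0.0467 -0.0015] res [-0.19  0.08  0.01 -0.25] yaw 0
roll tri [ 0.644 -0.271  0.026] 0.0047
    (array([397.3, 256.6]), np.int64(565), (385, 245, 26, 25)) [398.  257.5]
    (array([393.9, 172. ]), np.int64(250), (386, 163, 17, 19)) [395.2 172.1]
   fit [ 0.6447 -0.2656  0.0063] res [-0.47  0.22  0.1  
[... 429 characters left out ...]
1]), np.int64(107), (388, 201, 13, 14)) [395.2 206.5]
   fit [ 0.4961 -0.2495  0.0039] res [-0.79  0.32  0.05 -1.3 ] yaw 2.35
tub tri [0.527 0.379 0.028] 0.0043
    (array([303.2, 184. ]), np.int64(497), (286, 170, 36, 25)) [304.2 183.8]
    (array([241.5, 208.1]), np.int64(271), (227, 185, 28, 38)) [237.9 204.2]
lid tri [0.521 0.373 0.06 ] 0.0066
    (array([303.9, 172.9]), np.int64(258), (292, 165, 25, 15)) [304.2 176.2]
    (array([237. , 202.7]), np.int64(531), (224, 191, 27, 25)) [237.9 204.2]
date_stamp tri [ 0.567 -0.097  0.04 ] 0.0065
    (array([349.7, 228.7]), np.int64(217), (344, 215, 12, 27)) [350.8 228. ]
    (array([355.3, 189.9]), np.int64(86), (351, 184, 9, 12)) [355.4 190. ]
```

```bash
cat >> h.py <<'E'
def cmask(p,uv,r,f):
    """colour mask near uv; f(hsv)->bool"""
    h=cv2.cvtColor(p["pixels"],cv2.COLOR_BGR2HSV).astype(int); m=f(h); o=np.zeros_like(m)
    u,v=map(int,uv); o[v-r:v+r+1,u-r:u+r+1]=m[v-r:v+r+1,u-r:u+r+1]; return o
orange=lambda h:(h[...,0]>6)&(h[...,0]<22)&(h[...,1]>110)
red=lambda h:((h[...,0]<6)|(h[...,0]>172))&(h[...,1]>110)
black=lambda h:h[...,2]<70
navy=lambda h:(h[...,0]>105)&(h[...,0]<135)&(h[...,1]>60)&(h[...,2]<110)
def axis(p,m,z):
    c=mcen(m); v,u=np.nonzero(m); w=np.linalg.svd(np.c_[u,v]-c,full_matrices=False)[2][0]
    d=onz(p,c+5*w,z)-onz(p,c-5*w,z); return np.arctan2(d[1],d[0])%np.pi
def go(x,y,z,yaw=None):
    """print tool-frame shift/turn from the present pose to TCP x,y,z with tool y at world yaw (mod pi)"""
    from scipy.spatial.transform import Rotation as R
    s=state(); q=s["orientation"]; A=R.from_quat([q[1],q[2],q[3],q[0]])
    Y=A.apply([0,1,0]); y0=np.arctan2(Y[1],Y[0])
    if yaw is None: yaw=y0
    yaw=y0+(yaw-y0+np.pi/2)%np.pi-np.pi/2
    B=R.from_matrix(np.array([[np.sin(yaw),np.cos(yaw),0],[-np.cos(yaw),np.sin(yaw),0],[0,0,-1]]))
    # tool z down, y=(cos,sin), x=y×z
    B=R.from_matrix(np.c_[np.cross([np.cos(yaw),np.sin(yaw),0],[0,0,-1]),[np.cos(yaw),np.sin(yaw),0],[0,0,-1]])
    print("turn",(A.inv()*B).as_rotvec().round(4),"shift",A.inv().apply(np.array([x,y,z])-s["tcp_pos"]).round(4),"| tcp",s["tcp_pos"].round(4),"yaw",round(y0,3),"q",s["joints"].round(2),"gap",round(s["finger_gap"],4),"F",s["ft_force"].round(1))
E
cat > m2.py <<'E'
from h import *
s=capture("side");t=capture("top")
def do(n,a,b,r,f,P=None,zz=.014):
    ma,mb=cmask(s,a,r,f),cmask(t,b,r,f)
    if not ma.any() or not mb.any(): print(n,ma.sum(),mb.sum());return
    X,e=tri(s,mcen(ma),t,mcen(mb)); ya,yb=axis(s,ma,zz),axis(t,mb,zz)
    print(n,ma.sum(),mb.sum(),"tri",X.round(4),round(e,4),"yaw s,t",round(ya,2),round(yb,2))
    if P is not None: print("    fit",*[q.round(4) for q in fit([s,t],[mcen(ma),mcen(mb)],P,[X[0],X[1],0],yb)])
do("grip",(304,171),(238,203),9,black,zz=.094)
do("carA",(373,228),(344,172),11,orange,M["carrot_0"])
do("carB",(342,263),(394,207),13,orange,M["carrot_0"])
do("stampred",(351,222),(356,188),10,red)
do("cap",(327,191),(321,193),13,red,rev([(.036,.1),(.036,.121)]))
do("pad",(282,273),(401,245),18,navy)
ts=[lambda x,y:np.array([190+x*.3375,140+y*.3377])][0]
print("turq",onz(t,ts(403,300),.04).round(3),"purpleN",onz(t,ts(482,312),.04).round(3),"purpleF",onz(t,ts(394,80),.04).round(3))
print("boardcorner",onz(t,ts(693,278),.01).round(3),onz(t,ts(680,170),.01).round(3),"bowl",onz(t,ts(200,70),.05).round(3))
print("seam",onz(t,ts(548,350),0).round(3),onz(t,ts(520,0),0).round(3), "hooks",onz(t,ts(130,146),.076).round(3),onz(t,ts(155,222),.076).round(3))
go(.522,.37,.2,.45+1.57)
E
python3 m2.py
```

```text
grip 111 75 tri [0.5205 0.3716 0.0843] 0.0048 yaw s,t 0.55 0.41
carA 149 74 tri [ 0.6574 -0.0563  0.0158] 0.0018 yaw s,t 2.51 2.56
    fit [ 0.6575 -0.0564  0.0019] [-0.1855  0.0835  0.0305 -0.2681]
carB 213 81 tri [ 0.4951 -0.2523  0.0187] 0.0037 yaw s,t 2.36 2.38
    fit [ 0.4956 -0.2523  0.005 ] [-0.3534  0.141   0.0223 -0.5845]
stampred 97 24 tri [ 0.5678 -0.097   0.0657] 0.0011 yaw s,t 1.25 2.74
cap 204 211 tri [0.5305 0.0454 0.1119] 0.0015 yaw s,t 2.88 1.25
    fit [0.5305 0.0454 0.0019] [-0.1867  0.0771  0.0147 -0.2401]
pad 312 257 tri [ 0.3346 -0.2584  0.0164] 0.003 yaw s,t 2.38 1.56
turq [0.356 0.035 0.04 ] purpleN [ 0.335 -0.066  0.04 ] purpleF [0.672 0.029 0.04 ]
boardcorner [ 0.375 -0.356  0.01 ] [ 0.53  -0.361  0.01 ] bowl [0.695 0.297 0.05 ]
seam [ 0.289 -0.153  0.   ] [ 0.811 -0.166  0.   ] hooks [0.575 0.387 0.076] [0.466 0.353 0.076]Traceback (most recent call last):
  File "m2.py", line 19, in <module>
    go(.522,.37,.2,.45+1.57)
    ~~^^^^^^^^^^^^^^^^^^^^^^
  File "h.py", line 62, in go
    B=R.from_matrix(np.array([[np.sin(yaw),np.cos(yaw),0],[-np.cos(yaw),np.sin(yaw),0],[0,0,-1]]))
  File "scipy/spatial/transform/_rotation.pyx", line 1143, in scipy.spatial.transform._rotation.Rotation.from_matrix
ValueError: Non-positive determinant (left-handed or null coordinate frame) in rotation matrix 0: [[ 0.90079319 -0.43424835  0.        ]
 [ 0.43424835  0.90079319  0.        ]
 [ 0.          0.         -1.        ]].
```

```bash
sed -i '/B=R.from_matrix(np.array/d' h.py; python3 -c "
from h import *
go(.5205,.371,.16,.45+1.571)"
```

```text
turn [-0.    0.   -0.68] shift [-0.4223 -0.0452  0.0933] | tcp [0.1196 0.5112 0.2533] yaw 1.341 q [ 1.19  0.26 -0.05  1.26 -0.    1.42] gap 0.0853 F [-0.4  0.1  0.4]
```

Request:
servo_tool([
  [0,0,-0.68,-0.4223,-0.0452,0.03,0.085],
  [0,0,-0.68,-0.4223,-0.0452,0.03,0.085],
  [0,0,-0.68,-0.4223,-0.0452,0.03,0.085],
  [0,0,-0.68,-0.4223,-0.0452,0.03,0.085],
  [0,0,-0.68,-0.4223,-0.0452,0.03,0.085],
  [0,0,-0.68,-0.4223,-0.0452,0.03,0.085],
  [0,0,-0.68,-0.4223,-0.0452,0.03,0.085],
  [0,0,-0.68,-0.4223,-0.0452,0.0933,0.06],
  [0,0,-0.68,-0.4223,-0.0452,0.0933,0.05],
  [0,0,-0.68,-0.4223,-0.0452,0.0933,0.05],
])

```text
clock: 3.45
tcp_pos: [0.5202, 0.3715, 0.1617]
orientation: [0.0, -0.224, 0.975, 0.0]
ft_force: [-0.4, 0.8, 0.9]
finger_gap: 0.0498
finger_force: 0.0
```

```bash
python3 -c "
from h import *
s=capture('side');t=capture('top')
a=s['pixels'][120:210,255:355];b=t['pixels'][160:250,190:290]
cv2.imwrite('pics/v3.png',np.hstack([cv2.resize(a,(400,360),interpolation=2),cv2.resize(b,(400,360),interpolation=2)]))
for z in(.094,.143): print(proj(s,[.5202,.3715,z]).round(1),proj(t,[.5202,.3715,z]).round(1))
go(.5205,.371,.1,.45+1.571)"
```

```text
[303.3 168.5] [237.  200.5]
[303.2 156.5] [234.8 195.9]
turn [0.0002 0.0032 0.0011] shift [ 0.0007 -0.0009  0.0625] | tcp [0.5206 0.372  0.1625] yaw 2.022 q [0.49 0.49 0.07 1.14 0.   0.04] gap 0.0499 F [ 0.2 -0.1  0.5]
```

View pics/v3.png

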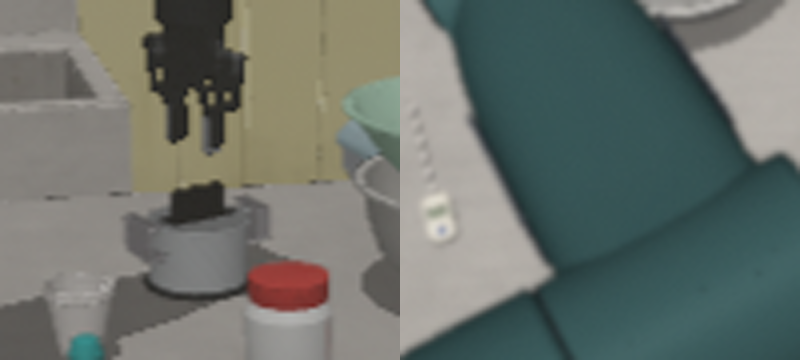

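Request:
servo_tool([
  [0,0,0,0,0,0.04,0.05],
  [0,0,0,0,0,0.055,0.05],
  [0,0,0,0,0,0.0635,0.05],
  [0,0,0,0,0,0.0635,0.05],
  [0,0,0,0,0,0.0635,0.0],
  [0,0,0,0,0,0.0635,0.0],
  [0,0,0,0,0,0.0635,0.0],
  [0,0,0,0,0,0.0635,0.0],
  [0,0,0,0,0,0.0635,0.0],
])

```text
clock: 4.68
tcp_pos: [0.5207, 0.3714, 0.0974]
orientation: [0.001, -0.223, 0.975, 0.0]
ft_force: [-1.4, 1.5, 6.1]
finger_gap: 0.013
finger_force: 60.2
```

Request:
servo_tool([
  [0,0,-0.15,0,0,0,0.0],
  [0,0,-0.3,0,0,0,0.0],
  [0,0,-0.45,0,0,0,0.0],
  [0,0,-0.6,0,0,0,0.0],
  [0,0,-0.75,0,0,0,0.0],
  [0,0,-0.9,0,0,0,0.0],
  [0,0,-1.05,0,0,0,0.0],
  [0,0,-1.2,0,0,0,0.0],
  [0,0,-1.2,0,0,0,0.0],
])

```text
clock: 5.8
tcp_pos: [0.5218, 0.3711, 0.0975]
orientation: [-0.001, 0.735, -0.678, 0.001]
ft_force: [4.7, -1.8, 5.3]
finger_gap: 0.0128
finger_force: 60.0
```

Request:
servo_tool([
  [0,0,0,0,0,-0.01,0.0],
  [0,0,0,0,0,-0.02,0.0],
  [0,0,0,0,0,-0.04,0.0],
  [0,0,0,0,0,-0.07,0.0],
  [0,0,0,0,0,-0.1,0.0],
  [0,0,0,0,0,-0.1,0.0],
])

```text
clock: 6.55
tcp_pos: [0.521, 0.3715, 0.1988]
orientation: [-0.002, 0.735, -0.679, 0.0]
ft_force: [0.5, 0.6, -1.7]
finger_gap: 0.013
finger_force: 59.5
```

```bash
python3 -c "
from h import *
go(.5255,.208,.1974)"
```

```text
turn [-0.0029  0.0015  0.    ] shift [0.1633 0.0085 0.0011] | tcp [0.521  0.3715 0.1988] yaw -3.062 q [ 0.49  0.48  0.14  1.23  0.   -1.16] gap 0.013 F [ 0.5  0.6 -1.7]
```

Request:
servo_tool([
  [0,0,0,0.055,0.003,0,0.0],
  [0,0,0,0.11,0.006,0,0.0],
  [0,0,0,0.1633,0.0085,0,0.0],
  [0,0,0,0.1633,0.0085,0.05,0.0],
  [0,0,0,0.1633,0.0085,0.1,0.0],
  [0,0,0,0.1633,0.0085,0.14,0.0],
  [0,0,0,0.1633,0.0085,0.15,0.0],
  [0,0,0,0.1633,0.0085,0.155,0.0],
  [0,0,0,0.1633,0.0085,0.155,0.0],
])

```text
clock: 7.68
tcp_pos: [0.5256, 0.2078, 0.0429]
orientation: [-0.001, 0.735, -0.678, 0.0]
ft_force: [1.5, 0.5, -1.4]
finger_gap: 0.013
finger_force: 59.4
```

Request:
servo_tool([
  [0,0,0,0,0,0,0.04],
  [0,0,0,0,0,0,0.04],
  [0,0,0,0,0,0,0.04],
  [0,0,0,0,0,-0.04,0.04],
  [0,0,0,0,0,-0.1,0.06],
  [0,0,0,0,0,-0.16,0.07],
  [0,0,0,0,0,-0.17,0.07],
])

```text
clock: 8.55
tcp_pos: [0.5263, 0.2079, 0.2155]
orientation: [-0.003, 0.735, -0.678, 0.002]
ft_force: [0.6, -0.3, -0.7]
finger_gap: 0.0699
finger_force: 0.0
```

```bash
python3 -c "
from h import *
go(.6575,-.0565,.2, 2.54-1.571)"
```

```text
turn [-0.006  -0.0018 -0.8895] shift [ 0.274  -0.1097  0.0159] | tcp [0.5263 0.2079 0.2155] yaw -3.062 q [ 0.23  0.34 -0.03  1.19  0.   -1.42] gap 0.0699 F [ 0.6 -0.3 -0.7]
```

Request:
servo_tool([
  [0,0,2.252,0.274,-0.1097,0,0.07],
  [0,0,2.252,0.274,-0.1097,0,0.07],
  [0,0,2.252,0.274,-0.1097,0,0.07],
  [0,0,2.252,0.274,-0.1097,0,0.07],
  [0,0,2.252,0.274,-0.1097,0,0.07],
  [0,0,2.252,0.274,-0.1097,0,0.07],
  [0,0,2.252,0.274,-0.1097,0,0.07],
  [0,0,2.252,0.274,-0.1097,0,0.07],
  [0,0,2.252,0.274,-0.1097,0,0.07],
  [0,0,2.252,0.274,-0.1097,0,0.07],
])

```text
clock: 9.8
tcp_pos: [0.6558, -0.0568, 0.2106]
orientation: [-0.001, 0.115, 0.993, 0.0]
ft_force: [0.3, 0.0, 0.4]
finger_gap: 0.07
finger_force: 0.0
```

Request:
servo_tool([
  [0,0,0.17,0,0,0,0.07],
  [0,0,0.34,0,0,0,0.07],
  [0,0,0.34,0,0,0,0.07],
  [0,0,0.34,0,0,0,0.07],
])

```text
clock: 10.3
tcp_pos: [0.656, -0.0569, 0.2111]
orientation: [-0.0, 0.277, 0.961, -0.0]
ft_force: [-0.0, 0.5, 1.3]
finger_gap: 0.0698
finger_force: 0.0
```

```bash
python3 -c "
from h import *
go(.6575,-.0565,.03, 2.54-1.571)
s=capture('side');t=capture('top')
cv2.imwrite('pics/v4.png',np.hstack([cv2.resize(s['pixels'][140:290,260:410],(400,400),interpolation=2),cv2.resize(t['pixels'][130:260,220:350],(400,400),interpolation=2)]))
m=cmask(s,(373,228),11,orange);print(m.sum(),mcen(m),onz(s,mcen(m),.014))
g=cmask(s,proj(s,[.5255,.208,.036]),10,black);print(g.sum(),mcen(g),onz(s,mcen(g),.031))
"
```

```text
turn [-0.0003 -0.0006  0.0409] shift [-0.0012  0.0012  0.1811] | tcp [ 0.656  -0.0569  0.2111] yaw 1.01 q [-0.21  0.51  0.23  1.29 -0.    0.35] gap 0.0698 F [-0.   0.5  1.3]
148 [373.37162162 227.46621622] [ 0.65973107 -0.05262373  0.014     ]
83 [312.10843373 196.62650602] [0.52148457 0.21736809 0.031     ]
```

View pics/v4.png

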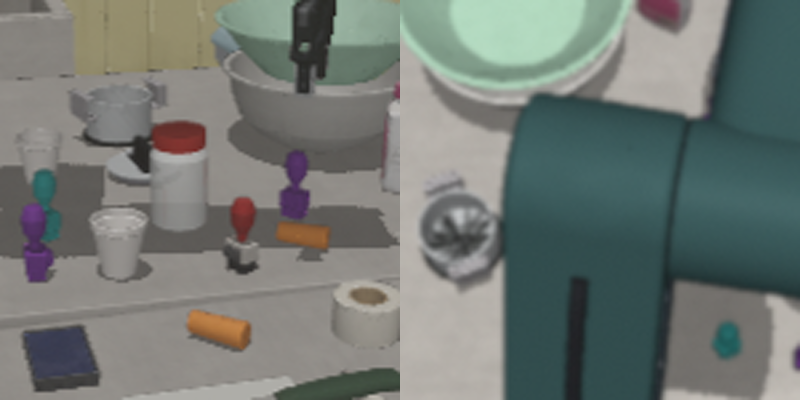

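Request:
servo_tool([
  [0,0,0.04,-0.0012,0.0012,0.06,0.055],
  [0,0,0.04,-0.0012,0.0012,0.12,0.055],
  [0,0,0.04,-0.0012,0.0012,0.165,0.055],
  [0,0,0.04,-0.0012,0.0012,0.183,0.055],
  [0,0,0.04,-0.0012,0.0012,0.183,0.055],
  [0,0,0.04,-0.0012,0.0012,0.183,0.01],
  [0,0,0.04,-0.0012,0.0012,0.183,0.01],
  [0,0,0.04,-0.0012,0.0012,0.183,0.01],
  [0,0,0.04,-0.0012,0.0012,0.183,0.01],
])

```text
clock: 11.52
tcp_pos: [0.6586, -0.0567, 0.0301]
orientation: [0.001, 0.298, 0.955, 0.0]
ft_force: [-0.2, 0.6, 7.3]
finger_gap: 0.0266
finger_force: 60.1
```

Request:
servo_tool([
  [0,0,0,0,0,-0.06,0.01],
  [0,0,0,0,0,-0.12,0.01],
  [0,0,0,0,0,-0.18,0.01],
  [0,0,0,0,0,-0.19,0.01],
])

```text
clock: 12.02
tcp_pos: [0.6591, -0.0568, 0.2236]
orientation: [0.004, 0.298, 0.955, 0.0]
ft_force: [-0.6, 1.0, -0.1]
finger_gap: 0.0263
finger_force: 59.4
```

```bash
python3 -c "
from h import *
go(.521,.371,.21)"
```

```text
turn [ 0.0029  0.0069 -0.    ] shift [0.3568 0.2734 0.0119] | tcp [ 0.6591 -0.0568  0.2236] yaw 0.966 q [-0.21  0.51  0.26  1.32  0.    0.4 ] gap 0.0263 F [-0.6  1.  -0.1]
```

Request:
servo_tool([
  [0,0,0,0.3568,0.2734,0.0,0.01],
  [0,0,0,0.3568,0.2734,0.0,0.01],
  [0,0,0,0.3568,0.2734,0.0,0.01],
  [0,0,0,0.3568,0.2734,0.0,0.01],
  [0,0,0,0.3568,0.2734,0.0,0.01],
  [0,0,0,0.3568,0.2734,0.0,0.01],
  [0,0,0,0.3568,0.2734,0.0,0.01],
  [0,0,0,0.3568,0.2734,0.0,0.01],
  [0,0,0,0.3568,0.2734,0.03,0.01],
  [0,0,0,0.3568,0.2734,0.03,0.01],
])

```text
clock: 13.28
tcp_pos: [0.5188, 0.3703, 0.1867]
orientation: [-0.001, 0.298, 0.955, -0.001]
ft_force: [0.1, -0.6, 0.3]
finger_gap: 0.0264
finger_force: 59.4
```

```bash
python3 -c "
from h import *
go(.521,.371,.075)"
```

```text
turn [-0.0035 -0.0016 -0.    ] shift [-0.0016  0.0022  0.1117] | tcp [0.5188 0.3703 0.1867] yaw 0.966 q [ 0.49  0.48  0.12  1.21 -0.    1.1 ] gap 0.0264 F [ 0.1 -0.6  0.3]
```

Request:
servo_tool([
  [0,0,0,-0.0016,0.0022,0.05,0.01],
  [0,0,0,-0.0016,0.0022,0.09,0.01],
  [0,0,0,-0.0016,0.0022,0.11,0.01],
  [0,0,0,-0.0016,0.0022,0.115,0.01],
  [0,0,0,-0.0016,0.0022,0.115,0.04],
  [0,0,0,-0.0016,0.0022,0.115,0.04],
  [0,0,0,-0.0016,0.0022,0.115,0.04],
  [0,0,0,-0.0016,0.0022,0.06,0.04],
  [0,0,0,-0.0016,0.0022,0,0.04],
  [0,0,0,-0.0016,0.0022,-0.03,0.06],
])

```text
clock: 14.52
tcp_pos: [0.5228, 0.3725, 0.2224]
orientation: [0.002, 0.298, 0.955, 0.002]
ft_force: [0.7, -0.7, -1.5]
finger_gap: 0.0569
finger_force: 0.0
```

```bash
python3 -c "
from h import *
go(.495,-.252,.21,2.37-1.571)"
```

```text
turn [0.004  0.0017 0.1671] shift [-0.3322 -0.5296  0.011 ] | tcp [0.5228 0.3725 0.2224] yaw 0.966 q [ 0.49  0.47  0.2   1.29 -0.    1.1 ] gap 0.0569 F [ 0.7 -0.7 -1.5]
```

Straight line of 0.62 m passes well above the jar; 12 rows, and the lamp of view checked after.

Request:
servo_tool([
  [0,0,0.167,-0.3322,-0.5296,0.0,0.055],
  [0,0,0.167,-0.3322,-0.5296,0.0,0.055],
  [0,0,0.167,-0.3322,-0.5296,0.0,0.055],
  [0,0,0.167,-0.3322,-0.5296,0.0,0.055],
  [0,0,0.167,-0.3322,-0.5296,0.0,0.055],
  [0,0,0.167,-0.3322,-0.5296,0.0,0.055],
  [0,0,0.167,-0.3322,-0.5296,0.0,0.055],
  [0,0,0.167,-0.3322,-0.5296,0.0,0.055],
  [0,0,0.167,-0.3322,-0.5296,0.0,0.055],
  [0,0,0.167,-0.3322,-0.5296,0.0,0.055],
])

```text
clock: 15.78
tcp_pos: [0.494, -0.2544, 0.2191]
orientation: [0.001, 0.376, 0.926, -0.0]
ft_force: [1.2, 0.1, -0.2]
finger_gap: 0.0549
finger_force: 0.0
```

```bash
python3 -c "
from h import *
go(.495,-.252,.1,2.37-1.571)
s=capture('side');t=capture('top')
cv2.imwrite('pics/v5.png',np.hstack([cv2.resize(s['pixels'][150:300,260:410],(400,400),interpolation=2),cv2.resize(t['pixels'][130:260,210:340],(400,400),interpolation=2)]))
m=cmask(s,(342,263),13,orange);print(m.sum(),mcen(m))
"
```

```text
turn [ 0.0002  0.0011 -0.0001] shift [0.0011 0.0024 0.1191] | tcp [ 0.494  -0.2544  0.2191] yaw 0.799 q [-0.62  0.33 -0.05  1.19  0.    0.15] gap 0.0549 F [ 1.2  0.1 -0.2]
217 [342.00460829 262.62211982]
```

View pics/v5.png

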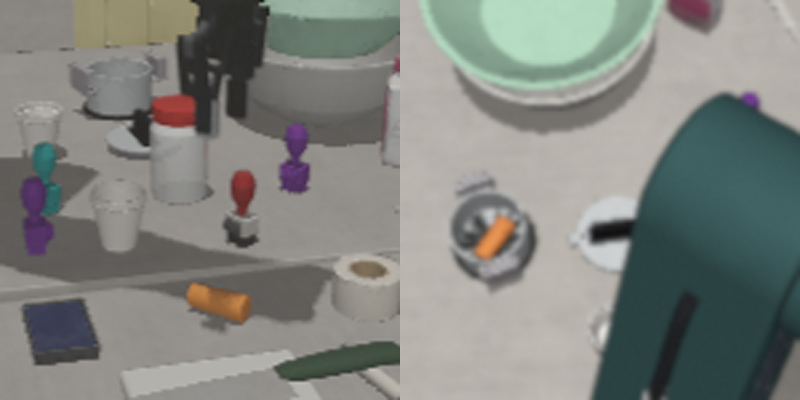

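Request:
servo_tool([
  [0,0,0,0.001,0.0024,0.06,0.055],
  [0,0,0,0.001,0.0024,0.12,0.055],
  [0,0,0,0.001,0.0024,0.17,0.055],
  [0,0,0,0.001,0.0024,0.186,0.055],
  [0,0,0,0.001,0.0024,0.186,0.055],
  [0,0,0,0.001,0.0024,0.186,0.01],
  [0,0,0,0.001,0.0024,0.186,0.01],
  [0,0,0,0.001,0.0024,0.186,0.01],
  [0,0,0,0.001,0.0024,0.186,0.01],
])

```text
clock: 17.0
tcp_pos: [0.4961, -0.2502, 0.034]
orientation: [0.001, 0.376, 0.926, -0.0]
ft_force: [-1.0, 1.3, 6.9]
finger_gap: 0.0264
finger_force: 59.8
```

Request:
servo_tool([
  [0,0,0,0,0,-0.06,0.01],
  [0,0,0,0,0,-0.12,0.01],
  [0,0,0,0,0,-0.18,0.01],
  [0,0,0,0,0,-0.19,0.01],
])

```text
clock: 17.5
tcp_pos: [0.4966, -0.2506, 0.2273]
orientation: [0.004, 0.376, 0.926, -0.001]
ft_force: [0.3, -0.4, -0.8]
finger_gap: 0.0265
finger_force: 59.2
```

```bash
python3 -c "
from h import *
go(.521,.371,.22,2.54-1.571)"
```

```text
turn [ 0.0006  0.0075 -0.1699] shift [0.416  0.4625 0.0048] | tcp [ 0.4966 -0.2506  0.2273] yaw 0.799 q [-0.61  0.32 -0.04  1.21  0.    0.16] gap 0.0265 F [ 0.3 -0.4 -0.8]
```

Request:
servo_tool([
  [0,0,-0.17,0.416,0.4695,0.0,0.01],
  [0,0,-0.17,0.416,0.4695,0.0,0.01],
  [0,0,-0.17,0.416,0.4695,0.0,0.01],
  [0,0,-0.17,0.416,0.4695,0.0,0.01],
  [0,0,-0.17,0.416,0.4695,0.0,0.01],
  [0,0,-0.17,0.416,0.4695,0.0,0.01],
  [0,0,-0.17,0.416,0.4695,0.0,0.01],
  [0,0,-0.17,0.416,0.4695,0.0,0.01],
  [0,0,-0.17,0.416,0.4695,0.0,0.01],
  [0,0,-0.17,0.416,0.4695,0.0,0.01],
])

```text
clock: 18.75
tcp_pos: [0.5241, 0.3766, 0.2224]
orientation: [0.0, 0.296, 0.955, 0.0]
ft_force: [0.5, -0.6, -0.2]
finger_gap: 0.0264
finger_force: 59.2
```

Request:
servo_tool([
  [0,0,0,0,0,0,0.01],
  [0,0,0,0,0,0,0.01],
])

```text
clock: 19.0
tcp_pos: [0.5243, 0.3743, 0.2221]
orientation: [-0.0, 0.296, 0.955, -0.0]
ft_force: [-0.2, -1.0, -0.9]
finger_gap: 0.0263
finger_force: 59.4
```

```bash
python3 -c "
from h import *
go(.521,.371,.08)"
```

```text
turn [-0.0008 -0.0001 -0.    ] shift [ 0.0008 -0.0044  0.1421] | tcp [0.5243 0.3743 0.2221] yaw 0.969 q [ 0.49  0.48  0.21  1.3  -0.    1.1 ] gap 0.0263 F [-0.2 -1.  -0.9]
```

Request:
servo_tool([
  [0,0,0,0.0008,0.003,0.06,0.01],
  [0,0,0,0.0008,0.003,0.11,0.01],
  [0,0,0,0.0008,0.003,0.135,0.01],
  [0,0,0,0.0008,0.003,0.142,0.01],
  [0,0,0,0.0008,0.003,0.142,0.036],
  [0,0,0,0.0008,0.003,0.142,0.036],
  [0,0,0,0.0008,0.003,0.142,0.036],
  [0,0,0,0.0008,0.0,0.09,0.036],
  [0,0,0,0.0008,0.0,0.03,0.05],
  [0,0,0,0.0008,0.0,0,0.085],
])

```text
clock: 20.25
tcp_pos: [0.5245, 0.3753, 0.2264]
orientation: [0.002, 0.296, 0.955, 0.002]
ft_force: [0.8, -0.6, -1.2]
finger_gap: 0.0667
finger_force: 0.0
```

```bash
python3 -c "
from h import *
go(.43,-.074,.22,0.3)"
```

```text
turn [0.0045 0.0007 0.6691] shift [-0.1764 -0.4239  0.0051] | tcp [0.5245 0.3753 0.2264] yaw 0.969 q [ 0.49  0.48  0.22  1.3  -0.    1.1 ] gap 0.0667 F [ 0.8 -0.6 -1.2]
```

Request:
servo_tool([
  [0,0,-0.5,-0.1764,-0.4239,0.0,0.085],
  [0,0,-0.5,-0.1764,-0.4239,0.0,0.085],
  [0,0,-0.5,-0.1764,-0.4239,0.0,0.085],
  [0,0,-0.5,-0.1764,-0.4239,0.0,0.085],
  [0,0,-0.5,-0.1764,-0.4239,0.0,0.085],
  [0,0,-0.5,-0.1764,-0.4239,0.0,0.085],
  [0,0,-0.5,-0.1764,-0.4239,0.0,0.085],
  [0,0,-0.5,-0.1764,-0.4239,0.0,0.085],
  [0,0,-0.5,-0.1764,-0.4239,0.0,0.085],
  [0,0,-0.5,-0.1764,-0.4239,0.0,0.085],
])

```text
clock: 21.5
tcp_pos: [0.4295, -0.0738, 0.2228]
orientation: [0.0, 0.051, 0.999, 0.0]
ft_force: [0.2, 0.5, 0.2]
finger_gap: 0.085
finger_force: 0.0
```

```bash
python3 -c "
from h import *
go(.431,-.074,.067)
s=capture('side');t=capture('top')
cv2.imwrite('pics/v6.png',np.hstack([cv2.resize(s['pixels'][130:280,240:390],(400,400),interpolation=2),cv2.resize(t['pixels'][130:260,210:340],(400,400),interpolation=2)]))
m=cmask(t,(240,203),13,orange);print(m.sum(),mcen(m))
m=find(s,'cup_0',np.array([303.8,229.7]));print(m is not None and mcen(m))
"
```

```text
turn [ 0.      0.0006 -0.    ] shift [-0.0014 -0.      0.1558] | tcp [ 0.4295 -0.0738  0.2228] yaw 1.469 q [-0.36  0.12 -0.31  1.13  0.   -0.26] gap 0.085 F [0.2 0.5 0.2]
157 [239.08280255 205.39490446]
[304.03398058 229.38106796]
```

View pics/v6.png

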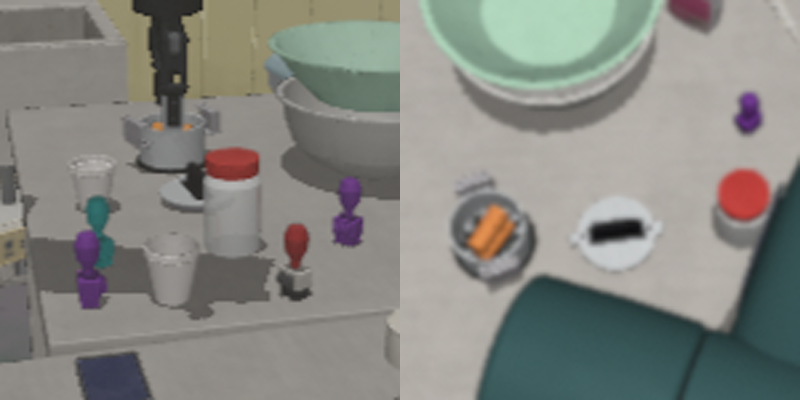

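Request:
servo_tool([
  [0,0,0,-0.0014,0,0.05,0.085],
  [0,0,0,-0.0014,0,0.1,0.085],
  [0,0,0,-0.0014,0,0.135,0.085],
  [0,0,0,-0.0014,0,0.15,0.085],
  [0,0,0,-0.0014,0,0.156,0.085],
  [0,0,0,-0.0014,0,0.156,0.03],
  [0,0,0,-0.0014,0,0.156,0.03],
  [0,0,0,-0.0014,0,0.156,0.03],
  [0,0,0,-0.0014,0,0.156,0.03],
])

```text
clock: 22.78
tcp_pos: [0.4317, -0.0744, 0.068]
orientation: [0.001, 0.051, 0.999, -0.0]
ft_force: [-2.3, 3.7, 14.8]
finger_gap: 0.0595
finger_force: 60.9
```

Request:
servo_tool([
  [0,0,0,0,0,-0.02,0.03],
  [0,0,0,0,0,-0.06,0.03],
  [0,0,0,0,0,-0.11,0.03],
  [0,0,0,0,0,-0.11,0.03],
])

```text
clock: 23.28
tcp_pos: [0.4324, -0.075, 0.1801]
orientation: [0.003, 0.051, 0.999, -0.001]
ft_force: [0.2, -0.7, -2.0]
finger_gap: 0.059
finger_force: 64.9
```

```bash
python3 -c "
from h import *
go(.49,-.262,.18)
s=capture('side')
m=find(s,'cup_0',np.array([303,200]),25);print(mcen(m),cv2.boundingRect(m.astype(np.uint8)))
p=state()['tcp_pos'];print(cen(hull(s,place(M['cup_0'],p[0],p[1],p[2]-.067))), hull(s,place(M['cup_0'],p[0],p[1],p[2]-.067)).reshape(-1,2).min(0),hull(s,place(M['cup_0'],p[0],p[1],p[2]-.067)).reshape(-1,2).max(0))
"
```

```text
turn [-0.0017  0.0064  0.    ] shift [-0.0762 -0.1802  0.0009] | tcp [ 0.4324 -0.075   0.1801] yaw 1.469 q [-0.36  0.15 -0.4   1.01  0.   -0.26] gap 0.059 F [ 0.2 -0.7 -2. ]
[303.1986755  196.11258278] (293, 184, 22, 25)
[303.53446899 195.71132835] [292.43573 183.31429] [314.48624 210.45041]
```

Request:
servo_tool([
  [0,0,0,-0.02,-0.048,0,0.03],
  [0,0,0,-0.04,-0.096,0,0.03],
  [0,0,0,-0.06,-0.144,0,0.03],
  [0,0,0,-0.0762,-0.1802,0,0.03],
  [0,0,0,-0.0762,-0.1802,0.03,0.03],
  [0,0,0,-0.0762,-0.1802,0.06,0.03],
  [0,0,0,-0.0762,-0.1802,0.09,0.03],
  [0,0,0,-0.0762,-0.1802,0.1,0.03],
  [0,0,0,-0.0762,-0.1802,0.106,0.03],
  [0,0,0,-0.0762,-0.1802,0.107,0.03],
])

```text
clock: 24.62
tcp_pos: [0.489, -0.2612, 0.0719]
orientation: [0.001, 0.051, 0.999, -0.0]
ft_force: [-7.2, 11.0, 40.4]
finger_gap: 0.059
finger_force: 68.1
```

Request:
servo_tool([
  [0,0,0,0,0,-0.001,0.085],
  [0,0,0,0,0,-0.001,0.085],
  [0,0,0,0,0,-0.001,0.085],
  [0,0,0,0,0,-0.03,0.085],
  [0,0,0,0,0,-0.08,0.085],
  [0,0,0,0,0,-0.14,0.085],
  [0,0,0,0,0,-0.16,0.085],
])

```text
clock: 25.5
tcp_pos: [0.489, -0.2621, 0.2329]
orientation: [0.002, 0.051, 0.999, -0.001]
ft_force: [0.1, -0.4, -1.0]
finger_gap: 0.0851
finger_force: 0.0
```

```bash
python3 -c "
from h import *
go(.381,.216,.22,1.25)
s=capture('side')
m=find(s,'cup_0',proj(s,[.49,-.262,.036]),15);print(mcen(m),cv2.boundingRect(m.astype(np.uint8)))
r=least_squares(lambda q:cen(hull(s,place(M['cup_0'],q[0],q[1],.004)))-mcen(m),[.49,-.262],x_scale=.01,diff_step=1e-3);print(r.x)
"
```

```text
turn [-0.0018  0.004   0.219 ] shift [0.156  0.4646 0.0113] | tcp [ 0.489  -0.2621  0.2329] yaw 1.469 q [-0.64  0.32 -0.02  1.22 -0.   -0.54] gap 0.0851 F [ 0.1 -0.4 -1. ]
[340.42664418 255.7470489 ] (329, 242, 25, 31)
[ 0.49029574 -0.25701721]
```

Request:
servo_tool([
  [0,0,0,0.156,0.4646,0,0.085],
  [0,0,0,0.156,0.4646,0,0.085],
  [0,0,0,0.156,0.4646,0,0.085],
  [0,0,0,0.156,0.4646,0,0.085],
  [0,0,0,0.156,0.4646,0,0.085],
  [0,0,0,0.156,0.4646,0,0.085],
  [0,0,0,0.156,0.4646,0,0.085],
  [0,0,0,0.156,0.4646,0,0.085],
  [0,0,0,0.156,0.4646,0,0.085],
  [0,0,0,0.156,0.4646,0,0.085],
])

```text
clock: 26.85
tcp_pos: [0.3799, 0.2163, 0.2287]
orientation: [-0.001, 0.051, 0.999, -0.0]
ft_force: [-0.2, -0.4, -0.5]
finger_gap: 0.085
finger_force: 0.0
```

```bash
python3 -c "
from h import *
go(.381,.2155,.067)
s=capture('side');t=capture('top')
m=find(t,'cup_0',proj(t,[.49,-.262,.036]),15)
if m is not None:
  print(mcen(m)); m2=find(s,'cup_0',proj(s,[.49,-.262,.036]),15); print('cupB',fit([s,t],[mcen(m2),mcen(m)],M['cup_0'],[.49,-.262,.004]))
m=find(s,'cup_0',np.array([273.8,196.2]));print(m is not None and mcen(m))
cv2.imwrite('pics/v7.png',np.hstack([cv2.resize(s['pixels'][140:290,240:390],(400,400),interpolation=2),cv2.resize(t['pixels'][130:260,310:440],(400,400),interpolation=2)]))
"
```

```text
turn [-0.0007 -0.0011 -0.    ] shift [-0.0013 -0.0006  0.1617] | tcp [0.3799 0.2163 0.2287] yaw 1.47 q [ 0.33  0.12 -0.3   1.15 -0.    0.43] gap 0.085 F [-0.2 -0.4 -0.5]
[273.7        195.89130435]
```

View pics/v7.png

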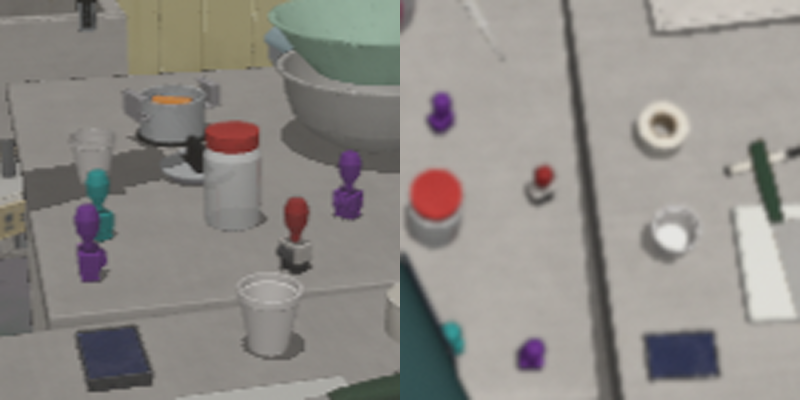

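Request:
servo_tool([
  [0,0,0,-0.0008,0,0.05,0.085],
  [0,0,0,-0.0008,0,0.1,0.085],
  [0,0,0,-0.0008,0,0.14,0.085],
  [0,0,0,-0.0008,0,0.154,0.085],
  [0,0,0,-0.0008,0,0.16,0.085],
  [0,0,0,-0.0008,0,0.16,0.03],
  [0,0,0,-0.0008,0,0.16,0.03],
  [0,0,0,-0.0008,0,0.16,0.03],
  [0,0,0,-0.0008,0,0.16,0.03],
])

```text
clock: 28.18
tcp_pos: [0.3819, 0.2165, 0.071]
orientation: [0.001, 0.051, 0.999, 0.0]
ft_force: [-2.5, -2.6, 14.8]
finger_gap: 0.0597
finger_force: 60.7
```

Request:
servo_tool([
  [0,0,0,0,0,-0.02,0.03],
  [0,0,0,0,0,-0.06,0.03],
  [0,0,0,0,0,-0.12,0.03],
  [0,0,0,0,0,-0.155,0.03],
  [0,0,0,0,0,-0.155,0.03],
])

```text
clock: 28.8
tcp_pos: [0.3822, 0.2168, 0.2273]
orientation: [0.003, 0.051, 0.999, 0.001]
ft_force: [0.8, 0.1, -1.8]
finger_gap: 0.0587
finger_force: 64.9
```

```bash
python3 -c "
from h import *
go(.489,-.2615,.225)
s=capture('side')
m=find(s,'cup_0',proj(s,[.381,.216,.19]),25)
p=state()['tcp_pos'];print(m is not None and (mcen(m),m.sum()),cen(hull(s,place(M['cup_0'],p[0],p[1],p[2]-.067))))
"
```

```text
turn [ 0.0023  0.005  -0.    ] shift [-0.1549 -0.465   0.002 ] | tcp [0.3822 0.2168 0.2273] yaw 1.469 q [ 0.33  0.12 -0.3   1.14  0.    0.43] gap 0.0587 F [ 0.8  0.1 -1.8]
(array([272.85267857, 156.79464286]), np.int64(224)) [272.51734467 155.6094571 ]
```

Request:
servo_tool([
  [0,0,0,-0.1549,-0.465,0,0.03],
  [0,0,0,-0.1549,-0.465,0,0.03],
  [0,0,0,-0.1549,-0.465,0,0.03],
  [0,0,0,-0.1549,-0.465,0,0.03],
  [0,0,0,-0.1549,-0.465,0,0.03],
  [0,0,0,-0.1549,-0.465,0,0.03],
  [0,0,0,-0.1549,-0.465,0,0.03],
  [0,0,0,-0.1549,-0.465,0,0.03],
  [0,0,0,-0.1549,-0.465,0,0.03],
  [0,0,0,-0.1549,-0.465,0,0.03],
])

```text
clock: 30.15
tcp_pos: [0.4873, -0.2614, 0.2233]
orientation: [-0.001, 0.051, 0.999, 0.001]
ft_force: [-0.1, 0.2, -0.8]
finger_gap: 0.0592
finger_force: 65.1
```

```bash
python3 -c "
from h import *
go(.489,-.2615,.108)
s=capture('side')
cv2.imwrite('pics/v8.png',cv2.resize(s['pixels'][170:290,285:405],(480,480),interpolation=2))
for o in L(s,'cup_0'): print(o['confidence'],mcen(o['mask']),o['box'])
"
```

```text
turn [ 0.0014 -0.002   0.    ] shift [-1.900e-03 -1.000e-04  1.153e-01] | tcp [ 0.4873 -0.2614  0.2233] yaw 1.469 q [-0.64  0.32 -0.04  1.21  0.   -0.54] gap 0.0592 F [-0.1  0.2 -0.8]
0.86 [340.75919118 204.92279412] [329.3, 190.8, 25.6, 31.4]
0.84 [340.24545455 255.83272727] [329.4, 241.7, 19.3, 30.4]
```

View pics/v8.png

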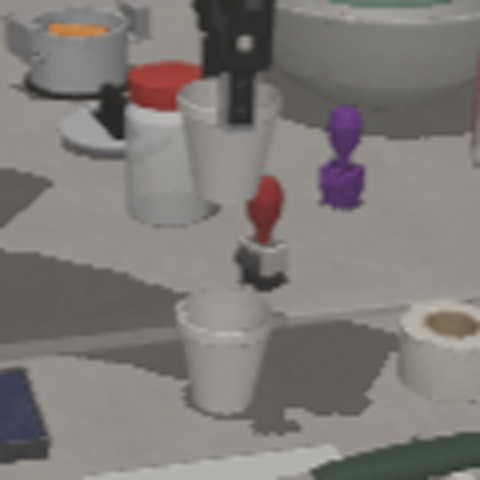

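Request:
servo_tool([
  [0,0,0,-0.001,0,0.04,0.03],
  [0,0,0,-0.001,0,0.075,0.03],
  [0,0,0,-0.001,0,0.09,0.03],
  [0,0,0,-0.001,0,0.1,0.03],
  [0,0,0,-0.001,0,0.108,0.03],
  [0,0,0,-0.001,0,0.114,0.03],
  [0,0,0,-0.001,0,0.118,0.03],
  [0,0,0,-0.001,0,0.12,0.03],
])

```text
clock: 31.25
tcp_pos: [0.4889, -0.262, 0.1045]
orientation: [0.0, 0.051, 0.999, -0.0]
ft_force: [-0.5, -0.2, -1.0]
finger_gap: 0.0591
finger_force: 65.1
```

No contact yet; down to about 0.100.

Request:
servo_tool([
  [0,0,0,0,0,0.002,0.03],
  [0,0,0,0,0,0.0035,0.03],
  [0,0,0,0,0,0.0035,0.03],
])

```text
clock: 31.62
tcp_pos: [0.4888, -0.262, 0.101]
orientation: [-0.0, 0.051, 0.999, 0.0]
ft_force: [-0.4, -0.1, -1.2]
finger_gap: 0.059
finger_force: 65.1
```

Request:
servo_tool([
  [0,0,0,0,0,0.001,0.03],
  [0,0,0,0,0,0.001,0.085],
  [0,0,0,0,0,0.001,0.085],
  [0,0,0,0,0,0.001,0.085],
  [0,0,0,0,0,-0.03,0.085],
  [0,0,0,0,0,-0.08,0.085],
  [0,0,0,0,0,-0.13,0.085],
  [0,0,0,0,0,-0.13,0.085],
])

```text
clock: 32.62
tcp_pos: [0.49, -0.2628, 0.2345]
orientation: [0.002, 0.051, 0.999, -0.002]
ft_force: [-0.5, -0.3, -1.3]
finger_gap: 0.085
finger_force: 0.0
```

```bash
python3 -c "
from h import *
go(.568,-.097,.2)
s=capture('side')
cv2.imwrite('pics/v9.png',cv2.resize(s['pixels'][190:290,295:395],(500,500),interpolation=2))
"
```

```text
turn [-0.003   0.0051  0.    ] shift [-0.0605  0.173   0.0343] | tcp [ 0.49   -0.2628  0.2345] yaw 1.469 q [-0.64  0.32 -0.02  1.23  0.   -0.54] gap 0.085 F [-0.5 -0.3 -1.3]
```

View pics/v9.png

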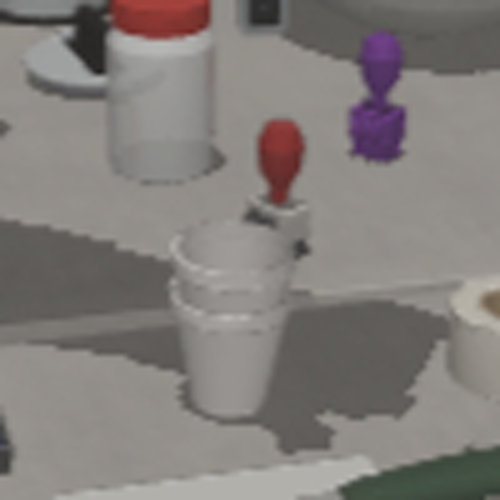

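Request:
servo_tool([
  [0,0,0,-0.0605,0.173,0,0.085],
  [0,0,0,-0.0605,0.173,0,0.085],
  [0,0,0,-0.0605,0.173,0,0.085],
  [0,0,0,-0.0605,0.173,0,0.07],
  [0,0,0,-0.0605,0.173,0.034,0.06],
  [0,0,0,-0.0605,0.173,0.034,0.06],
  [0,0,0,-0.0605,0.173,0.034,0.06],
])

```text
clock: 33.55
tcp_pos: [0.5665, -0.0966, 0.1975]
orientation: [-0.0, 0.051, 0.999, 0.0]
ft_force: [-0.3, 0.0, -0.1]
finger_gap: 0.06
finger_force: 0.0
```

```bash
python3 -c "
from h import *
go(.568,-.097,.07)
s=capture('side')
m=cmask(s,(351,222),10,red);print(mcen(m),m.sum())
cv2.imwrite('pics/v10.png',cv2.resize(s['pixels'][170:260,305:395],(540,540),interpolation=2))
"
```

```text
turn [ 0.     -0.0002  0.    ] shift [-0.0016 -0.0003  0.1275] | tcp [ 0.5665 -0.0966  0.1975] yaw 1.468 q [-0.31  0.37 -0.04  1.16 -0.   -0.21] gap 0.06 F [-0.3  0.  -0.1]
[350.60215054 221.22580645] 93
```

View pics/v10.png

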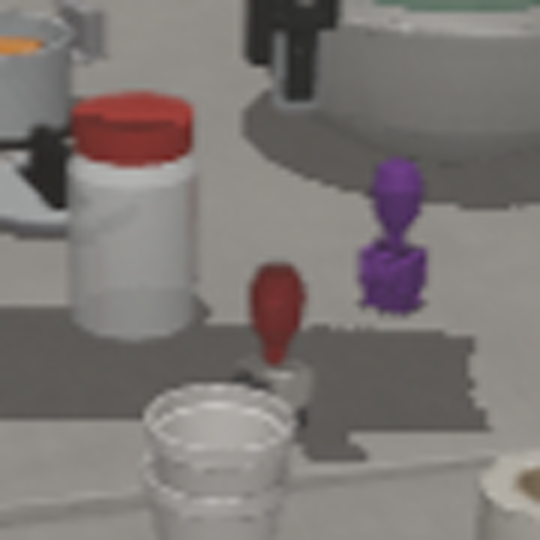

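```bash
python3 -c "
from h import *
s=capture('side')
for q in([.5665,-.0966,.182],[.5665,-.0966,.066],[.568,-.097,.066]): print((proj(s,q)-[305,170])*6)
"
```

```text
[278.03527     81.43039391]
[269.95639674 303.52242246]
[273.09705079 303.5701222 ]
```

Request:
servo_tool([
  [0,0,0,-0.0018,0,0.05,0.06],
  [0,0,0,-0.0018,0,0.1,0.06],
  [0,0,0,-0.0018,0,0.12,0.06],
  [0,0,0,-0.0018,0,0.1275,0.06],
  [0,0,0,-0.0018,0,0.1275,0.06],
  [0,0,0,-0.0018,0,0.1275,0.01],
  [0,0,0,-0.0018,0,0.1275,0.01],
  [0,0,0,-0.0018,0,0.1275,0.01],
  [0,0,0,-0.0018,0,0.1275,0.01],
])

```text
clock: 34.78
tcp_pos: [0.5691, -0.0963, 0.0707]
orientation: [0.001, 0.051, 0.999, -0.0]
ft_force: [-0.9, 0.3, 8.0]
finger_gap: 0.0257
finger_force: 58.5
```

Request:
servo_tool([
  [0,0,0,0,0,-0.02,0.01],
  [0,0,0,0,0,-0.07,0.01],
  [0,0,0,0,0,-0.13,0.01],
  [0,0,0,0,0,-0.15,0.01],
])

```text
clock: 35.28
tcp_pos: [0.5694, -0.0965, 0.2236]
orientation: [0.003, 0.051, 0.999, -0.001]
ft_force: [0.6, -0.2, -1.2]
finger_gap: 0.0258
finger_force: 59.1
```

```bash
python3 -c "
from h import *
go(.431,.0455,.22)
s=capture('side')
u=proj(s,state()['tcp_pos']);u=u.astype(int);cv2.imwrite('pics/v11.png',cv2.resize(s['pixels'][u[1]-40:u[1]+40,u[0]-40:u[0]+40],(480,480),interpolation=2))
"
```

```text
turn [-0.0011  0.0052  0.    ] shift [0.1521 0.1272 0.0026] | tcp [ 0.5694 -0.0965  0.2236] yaw 1.469 q [-0.31  0.36  0.01  1.22  0.   -0.21] gap 0.0258 F [ 0.6 -0.2 -1.2]
```

View pics/v11.png

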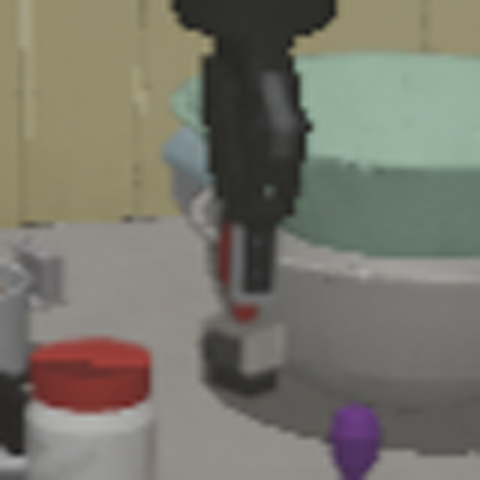

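Request:
servo_tool([
  [0,0,0,0.05,0.042,0,0.01],
  [0,0,0,0.1,0.084,0,0.01],
  [0,0,0,0.1521,0.1272,0,0.01],
  [0,0,0,0.1521,0.1272,0,0.01],
  [0,0,0,0.1521,0.1272,0.05,0.01],
  [0,0,0,0.1521,0.1272,0.1,0.01],
  [0,0,0,0.1521,0.1272,0.135,0.01],
  [0,0,0,0.1521,0.1272,0.147,0.01],
  [0,0,0,0.1521,0.1272,0.152,0.01],
  [0,0,0,0.1521,0.1272,0.152,0.01],
])

```text
clock: 36.58
tcp_pos: [0.4325, 0.0457, 0.0699]
orientation: [0.003, 0.051, 0.999, 0.0]
ft_force: [-4.8, 2.4, 32.3]
finger_gap: 0.0256
finger_force: 63.0
```

Request:
servo_tool([
  [0,0,0,0,0,-0.0008,0.01],
  [0,0,0,0,0,-0.0008,0.05],
  [0,0,0,0,0,-0.0008,0.06],
  [0,0,0,0,0,-0.0008,0.06],
  [0,0,0,0,0,-0.04,0.06],
  [0,0,0,0,0,-0.1,0.06],
  [0,0,0,0,0,-0.16,0.06],
  [0,0,0,0,0,-0.2,0.06],
])

```text
clock: 37.58
tcp_pos: [0.4302, 0.0458, 0.2702]
orientation: [0.001, 0.051, 0.999, -0.0]
ft_force: [-0.4, 0.6, -1.1]
finger_gap: 0.0599
finger_force: 0.0
```

```bash
python3 -c "
from h import *
go(.25,.45,.27)"
```

```text
turn [-0.      0.0023  0.    ] shift [ 2.204e-01  3.838e-01 -3.000e-04] | tcp [0.4302 0.0458 0.2702] yaw 1.469 q [-0.08  0.1  -0.21  1.26 -0.    0.02] gap 0.0599 F [-0.4  0.6 -1.1]
```

Retreat towards the start place and take the closing look.

Request:
servo_tool([
  [0,0,0,0.2204,0.3838,0,0.06],
  [0,0,0,0.2204,0.3838,0,0.06],
  [0,0,0,0.2204,0.3838,0,0.06],
  [0,0,0,0.2204,0.3838,0,0.06],
  [0,0,0,0.2204,0.3838,0,0.06],
  [0,0,0,0.2204,0.3838,0,0.06],
  [0,0,0,0.2204,0.3838,0,0.06],
  [0,0,0,0.2204,0.3838,0,0.06],
  [0,0,0,0.2204,0.3838,0,0.06],
  [0,0,0,0.2204,0.3838,0,0.06],
])

```text
clock: 38.83
tcp_pos: [0.2504, 0.449, 0.2676]
orientation: [0.0, 0.052, 0.999, -0.0]
ft_force: [0.5, -0.7, -0.6]
finger_gap: 0.0602
finger_force: 0.0
```

```bash
python3 -c "
from h import *
s=capture('side');t=capture('top')
cv2.imwrite('pics/v12.png',np.hstack([cv2.resize(s['pixels'][150:300,250:400],(400,400),interpolation=2),cv2.resize(t['pixels'][120:300,230:410],(400,400),interpolation=2)]))
def d(n,X,r,f):
  a,b=cmask(s,proj(s,X),r,f),cmask(t,proj(t,X),r,f)
  print(n,a.sum(),b.sum(),tri(s,mcen(a),t,mcen(b)) if a.any() and b.any() else '')
d('stamp',[.431,.0455,.066],8,red)
d('grip',[.5257,.208,.031],10,black)
a,b=[max((o for o in L(p,'cup_0') if np.linalg.norm(mcen(o['mask'])-proj(p,[.489,-.262,.05]))<20),key=lambda o:o['mask'].sum(),default=None) for p in(s,t)]
if a and b: print('stack',tri(s,mcen(a['mask']),t,mcen(b['mask'])))
o=cmask(t,(240,203),60,orange);print('orange top',o.sum(),mcen(o))
"
```

```text
stamp 78 28 (array([0.42780232, 0.04446847, 0.06631155]), np.float64(0.0018561927602300712))
grip 83 83 (array([0.51898224, 0.21050954, 0.03332106]), np.float64(0.0020243945175983666))
stack (array([ 0.48855872, -0.26255142,  0.08301692]), np.float64(0.001055898081635378))
orange top 157 [239.08280255 205.39490446]
```

View pics/v12.png

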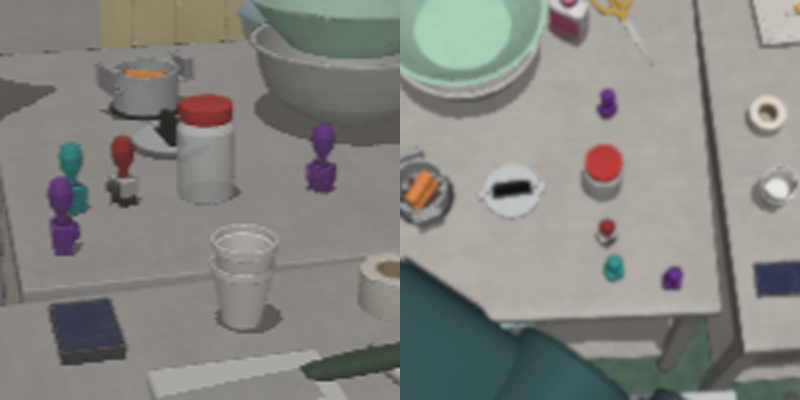

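```bash
python3 -c "
from h import *
t=capture('top');m=cmask(t,proj(t,[.5257,.208,.031]),10,black);print(onz(t,mcen(m),.033))
print(sign_off())"
```

```text
[0.51793064 0.21025961 0.033     ]
the job is handed in; nothing more can be done
None
```

The job is handed in at about 39 s. The lid lies flat, grip up, between tub and jar, both carrots are in the tub, the two cups are nested, and the stamp stands about 10 cm in front of the jar. My last look put the lid's grip about 8 mm nearer the robot than where I set it down; I left it there.

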